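# Put the waxing things away in their trays

## Robot

A 6-joint arm with a two-finger parallel gripper is mounted at the origin on the work surface. World frame = base frame: x ahead of the robot, y to its left, z up, the work surface at z = 0. Lengths are in m, angles in rad, forces in N, time in s.
With the tool pointing down it reaches from about 0.35 to 0.8 m from the base axis. Payload 7.3 kg.
Tool frame: the origin (TCP) lies midway between the tips of the shut fingers; the grasp point (between the pads) lies 19 mm behind it (ctrl.hold_point_z is the distance from the TCP to the grasp point, in m); z points along the fingers, y is the line along which they close (so a half turn about z gives the same grasp; the last joint's range is limited). The gripper opens to 85 mm and grips with 20 to 120 N. Pads are 22 mm wide; open, the fingers measure 114 mm over their backs; the gripper's body (76 mm by 85 mm) begins 54 mm behind the grasp point. The pads swing forward as they close: fully open they stand 13 mm farther back than shut.
Start: joints at [-1.362, 0.342, 1.524, -0, 1.275, -0.146], TCP at [0.182, -0.492, 0.231] pointing down, gripper open.
Joint ranges: [-2.53, 2.53], [-0.77, 2.02], [0.04, 2.7], [-1, 4.14], [0.28, 2.66], [-3.11, 3.11]. Speed limits (rad/s): [2.57, 2.57, 3.14, 3.14, 3.14, 3.14].

## Interface

Orientations are given as [roll, pitch, yaw] about the fixed x, y, z axes, in that order (R = Rz(yaw) Ry(pitch) Rx(roll)).
In Python, from station import ctrl gives the robot as it stands.
- The arm moves only by the tool step_arm, never from a script. Its argument "commands" is a list of rows, each a list of 7 numbers: the turn, a rotation vector about the tool's x, y, z in units of 6 degrees (1.0 is 6 degrees), then the shift along the tool's x, y, z in units of 50 mm (1.0 is 50 mm), then the finger opening in mm, from 0 to 85.4. A call has 1 to 10 rows; each row shifts and turns the commanded pose from where the row before left it, along the tool's axes as they then stand; what a row does not reach is not made up. A row lasts 1/10 s, in which the tool goes at most 50 mm and 8.59 degrees, less where a joint would pass 70% of its speed; a pose out of reach is approached as far as the arm can. A call is refused whole if a number of a shift passes 1 or a number of a turn 1, either way. A call with a gripper value outside its range is refused whole. The fingers move at their own pace and stop on an object; "newtons" is the grip in N (left out, the last holds). Time passes only in rows, so rows that do not move let the fingers close. It gives the time, the measured TCP pose, the force, the opening and the grip force at its end, in the units of the state.
- ctrl.read_state(): the state, without advancing time (a new reading comes with each control period).
- ctrl.read_camera(name): name is "scene" or "top" or "wrist"; returns the picture (480x640x3 uint8, blue, green, red); there is no depth.
- ctrl.camera_model(name): a dict with "K" (3x3 intrinsics, pixels), "R" (3x3) and "t" (3): a world point X has camera coordinates R X + t. Camera axes: x right, y down, z forward; pixel columns grow to the right and rows downward; lengths in m; the calibration is good to about 2 mm. A picture is of the moment at which its call begins: read the wrist's pose just before it. camera_model takes no time and is no camera call; for the wrist camera it gives the pose at the moment of the call.
- ctrl.close_job(): hands the job in; it is judged then, once.
The state is a dict: "t": time; "joint_pos": joint angles; "qvel": joint speeds; "joint_efforts": joint torques, N m; "eef_pos": TCP position; "ee_rot": TCP orientation; "ft_force": force on the tool from outside, world axes, zero at the start; "ft_torque": the same for the moment, N m; "opening": opening from 0.0 (shut) to 1.0 (fully open); "gripper_force": force on a finger pad.
Only numpy, scipy, OpenCV 4.12 (cv2) and the standard library are available. Lean on these libraries where they do the work, as an engineer would, in place of code of your own. Each camera call takes 0.05 s, during which the arm holds its last target. There are 200 camera calls.

## Task

The waxing is done, so put the things away: stand the two small kick-wax tins that are out on the bench upright in the two empty bays of the three-bay tin rack, one in each. The polishing cork has been dropped askew in the brush's long tray: move it to its own, shorter tray and lay the hand brush, bristles down, in the long one, each flat on its tray's floor. Leave the tin already in the rack, the rill roller and the brass groove tool where they are.

Things in the scene. Friction and masses are not known exactly. Their poses are not given: they have to be found in the camera images.
- tin_a: A kick-wax tin: a small upright round can, aluminium below with a grey cap, 38 mm in diameter, 48 mm tall. Origin: centre of its underside; z: its axis, up. Stands on the bench at the start. It is the same kind as tin_b; either may take either empty bay.
- tin_b: A kick-wax tin: a small upright round can, aluminium below with a grey cap, 38 mm in diameter, 48 mm tall. Origin: centre of its underside; z: its axis, up. Stands on the bench at the start. It is the same kind as tin_a.
- tin_c: A kick-wax tin: a small upright round can, aluminium below with a grey cap, 38 mm in diameter, 48 mm tall. Origin: centre of its underside; z: its axis, up. The same kind, but already standing in an end bay of the tin rack (the bay on its +y side); it stays there.
- cork: The polishing cork: a plain brown cork block, 45 mm (its x) by 80 mm (its y), 36 mm tall. Origin: centre of its underside; z: up. At the start it lies flat on the floor of the long brush tray, turned 16 to 24 degrees (anticlockwise from above) out of line with it, its corners close to the long walls.
- brush: The hand brush: beech back 50 mm (x) by 130 mm (y) and 16 mm thick over a black nylon bristle block 42 by 120 mm and 22 mm high; 38 mm tall in all, rigid. Lies on the bench, bristles down. Origin: centre of the bristles' underside; z: up.
- tin_rack: Narrow plywood rack, 64 mm (x) by 182 mm (y), 22 mm tall, walls, dividers and floor 5 mm thick: three square bays in a row along y, each 54 by 54 mm inside, their centres at y = -59, 0 and +59 mm from the rack's origin. Fixed, screwed to the bench. Origin: centre of its underside; y: along its length, z: up. The bay at y = +59 mm is taken by tin_c, the other two are empty.
- brush_tray: The long open plywood tray for the brush, with grey felt floor, 86 mm (x) by 165 mm (y) outside, 76 by 155 mm inside, 16 mm tall, walls and floor 5 mm thick. Fixed, screwed to the bench. Origin: centre of its underside; y: along its length, z: up. The cork lies in it at the start.
- cork_tray: The shorter open plywood tray for the cork, with grey felt floor, 80 mm (x) by 115 mm (y) outside, 70 by 105 mm inside, 16 mm tall, walls and floor 5 mm thick, empty at the start. Fixed, screwed to the bench. Origin: centre of its underside; y: along its length, z: up.
- rill_roller: A rill roller lying on the bench: turned wooden handle with a steel roller in a fork at its +x end, 122 mm long (x), 38 mm wide, 32 mm tall. Origin: its underside, near mid-length. To be left alone.
- groove_tool: A brass groove tool lying flat on the bench, 117 mm long (x), 20 mm wide, 9 mm tall. Origin: its underside, near mid-length. To be left alone.

How it is judged:
At the end, for the whole second after the job is handed in: All three tins stand upright (within 0.15 rad) on the floor of the tin rack, one in each bay; the cork lies flat on the floor of the shorter tray and the brush lies flat, bristles down, on the floor of the long tray; all released and at rest (x of tin_a in the frame of tin_rack between -0.016 and 0.016 m and y of tin_a in the frame of tin_rack between -0.08 and 0.08 m and z of each of tin_a, tin_b, tin_c in the frame of tin_rack below 0.009 m and angle between each of tin_a, tin_b, tin_c, cork, brush's own z axis and vertical below 0.15 rad and linear speed of each of tin_a, tin_b, tin_c, cork, brush below 0.02 m/s and x of tin_b in the frame of tin_rack between -0.016 and 0.016 m and y of tin_b in the frame of tin_rack between -0.08 and 0.08 m and x of tin_c in the frame of tin_rack between -0.016 and 0.016 m and y of tin_c in the frame of tin_rack between -0.08 and 0.08 m and x of cork in the frame of cork_tray between -0.02 and 0.02 m and y of cork in the frame of cork_tray between -0.022 and 0.022 m and z of cork in the frame of cork_tray below 0.009 m and x of brush in the frame of brush_tray between -0.018 and 0.018 m and y of brush in the frame of brush_tray between -0.018 and 0.018 m and z of brush in the frame of brush_tray below 0.009 m); the robot touches nothing.
It fails at once if the tin already in the rack is tipped or moved by more than 28 mm (distance of tin_c from where it was at the start of the episode above 0.028 m or angle between tin_c's own z axis and vertical above 0.5 rad).
It fails at once if the rill roller is moved by more than 40 mm (distance of rill_roller from where it was at the start of the episode above 0.04 m).
It fails at once if the groove tool is moved by more than 40 mm (distance of groove_tool from where it was at the start of the episode above 0.04 m).
It also fails if it takes over 102 s, if anything falls off the work surface, if the arm or the gripper's body presses on something with over 40 N, if the wrist force passes 120 N, or if a joint passes its speed limit or range.

## Working session

There is one attempt and no reset: what is moved stays moved. The work goes in short steps, Python scripts to look and compute and a tool call to move; the robot and the scene stay as the last step left them, time stands still between calls to the robot, and variables do not carry over. Pictures are saved under pics/ and viewed, at most 14 in all, crops included, and the job is handed in when it is done.

Besides the shell and the picture viewer there is one more tool, called after "Request:" as name([rows], argument=value, ...), one row to a line, values as JSON. step_arm: Moves the arm, as the interface text tells. Its arguments: {"type":"object","properties":{"commands":{"type":"array"},"newtons":{"type":"number"}},"required":["commands"]}

```bash
ls; mkdir -p pics
python3 - <<'E'
from station import ctrl
import cv2,numpy as np
s=ctrl.read_state();print(s)
for n in("top","scene"):
    im=ctrl.read_camera(n);cv2.imwrite(f"pics/{n}0.png",im)
    m=ctrl.camera_model(n);print(n,m)
E
```

```text
pics
{'t': 0.0, 'joint_pos': array([-1.36202726e+00,  3.42704798e-01,  1.52503234e+00,  2.48623621e-05,
        1.27541160e+00, -1.46017027e-01]), 'qvel': array([-5.83580367e-04,  1.52063293e-03,  1.45916944e-05, -3.24025762e-04,
       -6.04814892e-04, -8.78294787e-04]), 'joint_efforts': array([ 1.71360742e-03, -4.33674681e+01, -2.46010727e+01, -1.88717939e-05,
        7.81742216e-03,  6.85361485e-06]), 'eef_pos': array([ 0.18231315, -0.49189004,  0.23062992]), 'ee_rot': array([-3.14005659e+00, -2.49929064e-04,  3.54778646e-01]), 'ft_force': array([-1.58094841e-04, -2.23025407e-01, -1.60689097e-01]), 'ft_torque': array([-0.04770314, -0.00678634,  0.0185016 ]), 'gripper_force': 0.0, 'opening': 1.0007077524948023}
top {'K': array([[478.85697875,   0.        , 318.2143828 ],
       [  0.        , 478.85697875, 229.48874185],
       [  0.        ,   0.        ,   1.        ]]), 'R': array([[ 0.02655812, -0.99889817,  0.03869261],
       [-0.99517144, -0.03007806, -0.09342974],
       [ 0.0944906 , -0.03602447, -0.99487374]]), 't': array([0.0062134 , 0.49665129, 0.92023508])}
scene {'K': array([[445.98790917,   0.        , 315.26560439],
       [  0.        , 445.98790917, 248.50414994],
       [  0.        ,   0.        ,   1.        ]]), 'R': array([[ 0.79318924,  0.60891679,  0.00843647],
       [ 0.51922963, -0.66899211, -0.53183658],
       [-0.3182003 ,  0.42622751, -0.84680498]]), 't': array([-0.41584801, -0.21952557,  1.12870971])}
```

View pics/top0.png

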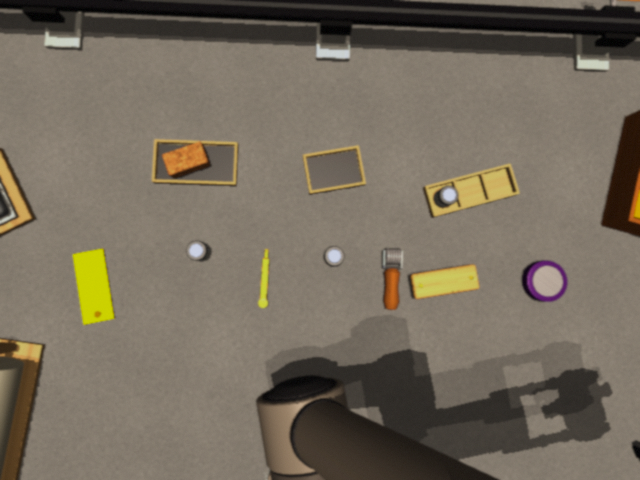

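View pics/scene0.png

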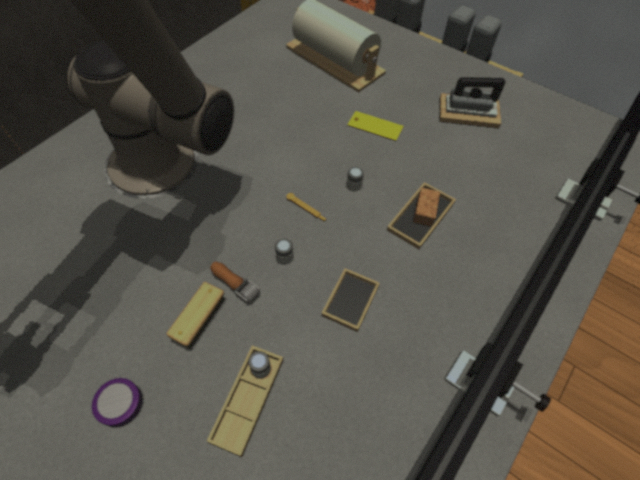

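The top view shows:
- The long tray at (195,162) with the cork at (185,159), and the cork tray at (334,170).
- The rack at (472,190) with tin_c at its left end (448,195).
- The free tins at (198,250) and (334,256).
- The brush at (445,281).
- The roller at (392,280), the groove tool at (264,280), and a yellow distractor at (93,286).

The scene view agrees with this.

```bash
cat > meas.py <<'E'
import cv2,numpy as np
from station import ctrl
def cast(m,px,z):
    """pixels (N,2) -> world points on plane z"""
    d=np.c_[px,np.ones(len(px))]@np.linalg.inv(m["K"]).T@m["R"]
    c=-m["R"].T@m["t"]
    return c+d*((z-c[2])/d[:,2])[:,None]
def rect(m,mask,roi,ztop,zbot):
    """metric rectangle of the largest blob in roi, silhouette bias removed: x,y,yaw of long side, sizes"""
    x0,y0,x1,y1=roi; k=np.zeros_like(mask); k[y0:y1,x0:x1]=mask[y0:y1,x0:x1]
    k=cv2.morphologyEx(k,cv2.MORPH_CLOSE,np.ones((5,5)))
    cs,_=cv2.findContours(k,cv2.RETR_EXTERNAL,cv2.CHAIN_APPROX_NONE)
    c=max(cs,key=cv2.contourArea)
    w=cast(m,c[:,0].astype(float),ztop)[:,:2]
    (cx,cy),(a,b),_=r=cv2.minAreaRect((w*1000).astype(np.float32))
    p=cv2.boxPoints(r); e=max(p[1]-p[0],p[2]-p[1],key=np.linalg.norm)
    C=-m["R"].T@m["t"]; v=np.array([cx,cy])/1000
    v=v-.5*(C[:2]-v)*(ztop-zbot)/(C[2]-zbot)
    yaw=np.degrees(np.arctan2(e[1],e[0]))%180
    return np.r_[v,yaw,max(a,b),min(a,b)].round(4), cv2.boundingRect(c)
E
python3 - <<'E'
from meas import *
for n,R in(("top",dict(btray=(140,130,250,195),cork=(158,138,212,180),ctray=(295,140,372,200),rack=(418,158,525,222),brush=(403,258,488,305))),
 ("scene",dict(btray=(380,178,462,250),cork=(408,180,446,228),ctray=(315,262,388,335),rack=(200,338,292,460),brush=(160,278,232,352)))):
    im=cv2.imread(f"pics/{n}0.png");m=ctrl.camera_model(n);h=cv2.cvtColor(im,cv2.COLOR_BGR2HSV)
    print(n,-m["R"].T@m["t"])
    wood=((h[...,1]>85)&(h[...,2]>60)).astype(np.uint8)*255
    ck=((h[...,1]>110)&(h[...,0]<15)&(h[...,2]>60)).astype(np.uint8)*255
    hs=dict(btray=(.016,0),cork=(.041,.005),ctray=(.016,0),rack=(.022,0),brush=(.038,.022))
    for k,r in R.items(): print(k,*rect(m,ck if k=="cork" else wood,r,*hs[k]))
    g=((h[...,1]<60)&(h[...,2]>125)).astype(np.uint8)*255
    T=dict(t1=(180,232,216,270),t2=(316,238,352,274),tc=(436,182,462,208)) if n=="top" else dict(t1=(340,160,370,192),t2=(270,232,298,262),tc=(245,345,275,380))
    for k,r in T.items(): print(k,*rect(m,g,r,.053 if k=="tc" else .048,.005 if k=="tc" else 0))
    cv2.imwrite(f"pics/m_{n}.png",np.vstack([wood[120:320],g[120:320]]) if n=="top" else np.vstack([wood[140:470],g[140:470]])[:600])
E
```

```text
top [0.4071346  0.05429584 0.96167931]
btray [  0.6267   0.2714  90.0258 168.3376  89.4884] (151, 139, 87, 47)
cork [  0.6301   0.2875 111.769   83.0725  47.3691] (162, 144, 47, 32)
ctray [ 6.216000e-01 -8.500000e-03  1.017248e+02  1.174586e+02  8.373990e+01] (303, 145, 63, 49)
rack [  0.588   -0.2897 106.7585 188.3999  66.7818] (424, 163, 96, 54)
brush [  0.4017  -0.2294 100.4858 132.9186  52.0469] (410, 264, 70, 36)
t1 [ 0.4482  0.2535  2.6688 71.2077 65.8375] (180, 232, 36, 38)
t2 [ 4.46000e-01 -1.11000e-02  9.15478e+01  6.72307e+01  6.69168e+01] (316, 238, 36, 36)
tc [  0.5742  -0.2379 159.8426  29.8691  29.5547] (442, 186, 16, 17)
scene [ 0.80298611 -0.37473117  0.84255356]
btray [  0.6264   0.2732  90.2076 171.1393  85.5274] (388, 183, 67, 64)
cork [  0.6247   0.2968 111.2801  82.4454  45.7958] (415, 189, 25, 30)
ctray [ 6.20700e-01 -5.80000e-03  1.01957e+02  1.17770e+02  7.92693e+01] (323, 270, 56, 60)
rack [  0.5869  -0.2863 106.9502 180.6164  64.3136] (208, 347, 74, 109)
brush [  0.4025  -0.2285 100.4065 130.3687  51.7086] (167, 282, 57, 64)
t1 [  0.4386   0.2718 125.0713  22.1703  21.272 ] (351, 168, 10, 8)
t2 [4.35000e-01 8.00000e-04 3.78279e+01 2.13461e+01 2.00599e+01] (278, 241, 11, 9)
tc [ 0.5636 -0.2258 65.7296 24.4382 24.4121] (251, 354, 15, 14)
```

View pics/m_top.png

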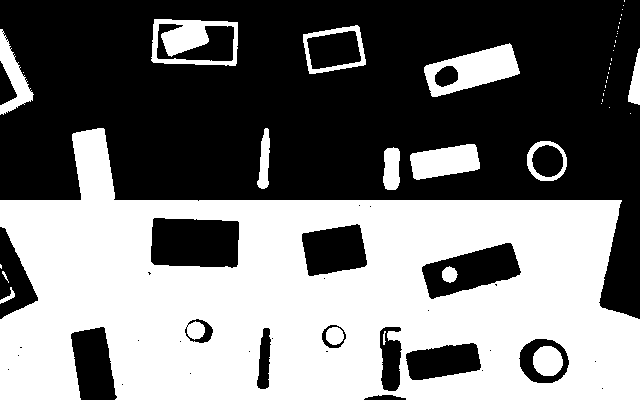

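Masks are clean: the rectangles agree between the two views. Only the tins need their centres read from the ring outlines.

```bash
cat > go.py <<'E'
import sys,numpy as np
from scipy.spatial.transform import Rotation as R
from station import ctrl
def delta(x,y,z,yaw):
    """remaining shift (units of 50 mm, tool axes) and turn (units of 6 deg) from the present pose"""
    s=ctrl.read_state(); A=R.from_euler("xyz",s["ee_rot"]); B=R.from_euler("xyz",[np.pi,0,np.radians(yaw)])
    d=np.array([x,y,z])-s["eef_pos"]
    print("t %.1f"%s["t"],"pos",s["eef_pos"].round(4),"yaw %.1f"%np.degrees(s["ee_rot"][2]),"q6 %.2f"%s["joint_pos"][5])
    print(" shift now",(A.inv().apply(d)/.05).round(2),"shift after turn",(B.inv().apply(d)/.05).round(2),"turn",np.degrees((A.inv()*B).as_rotvec()/6).round(2))
if __name__=="__main__": delta(*map(float,sys.argv[1:5]))
E
python3 - <<'E'
from meas import *
m=ctrl.camera_model("top"); im=cv2.imread("pics/top0.png")
for x,y in((198,250),(334,256),(448,195)):
    c=cv2.HoughCircles(cv2.resize(im[y-25:y+25,x-25:x+25],None,fx=8,fy=8,interpolation=cv2.INTER_CUBIC)[...,1],cv2.HOUGH_GRADIENT,1,400,param1=80,param2=12,minRadius=60,maxRadius=110)[0,0]/8
    print(c,cast(m,np.array([[x-25+c[0]-.44,y-25+c[1]-.44]]),.045))
E
python3 go.py .444 -.008 .15 106.8
```

```text
t 0.1 pos [ 0.1823 -0.492   0.2307] yaw 20.3 q6 -0.15
 shift now [ 8.27 -7.26  1.63] shift after turn [7.75 7.81 1.61] turn [-1.000e-02 -1.000e-02 -1.441e+01]Traceback (most recent call last):
  File "<stdin>", line 4, in <module>
TypeError: 'NoneType' object is not subscriptable
```

Request:
step_arm([
  [0, 0, -1, 0, 0, 0, 85],
  [0, 0, -1, 0, 0, 0, 85],
  [0, 0, -1, 0, 0, 0, 85],
  [0, 0, -1, 0, 0, 0, 85],
  [0, 0, -1, 0, 0, 0, 85],
  [0, 0, -1, 0, 0, 0, 85],
  [0, 0, -1, 0, 0, 0, 85],
  [0, 0, -1, 0, 0, 0, 85],
  [0, 0, -1, 0, 0, 0, 85],
  [0, 0, -1, 0, 0, 0, 85],
])

```text
t: 1.1
eef_pos: [0.1823, -0.4921, 0.2309]
ee_rot: [-3.141, -0.001, 1.406]
ft_force: [0.7, -0.2, -0.1]
opening: 0.993
gripper_force: 0.0
```

Request:
step_arm([
  [0, 0, -1, 0, 0, 0, 85],
  [0, 0, -1, 0, 0, 0, 85],
  [0, 0, -1, 0, 0, 0, 85],
  [0, 0, -1, 0, 0, 0, 85],
  [0, 0, -0.4, 0, 0, 0, 85],
  [0, 0, 0, 0.65, 0.65, 0.1, 85],
  [0, 0, 0, 0.65, 0.65, 0.1, 85],
  [0, 0, 0, 0.65, 0.65, 0.1, 85],
  [0, 0, 0, 0.65, 0.65, 0.1, 85],
  [0, 0, 0, 0.65, 0.65, 0.1, 85],
])

```text
t: 2.1
eef_pos: [0.2916, -0.2881, 0.2059]
ee_rot: [3.142, -0.0, 1.862]
ft_force: [1.0, 1.0, 0.1]
opening: 0.996
gripper_force: 0.0
```

Request:
step_arm([
  [0, 0, 0, 0.6, 0.65, 0.1, 85],
  [0, 0, 0, 0.6, 0.65, 0.1, 85],
  [0, 0, 0, 0.6, 0.65, 0.1, 85],
  [0, 0, 0, 0.6, 0.65, 0.1, 85],
  [0, 0, 0, 0.6, 0.6, 0.1, 85],
  [0, 0, 0, 0.6, 0.6, 0.1, 85],
  [0, 0, 0, 0, 0, 0, 85],
  [0, 0, 0, 0, 0, 0, 85],
])

```text
t: 2.9
eef_pos: [0.4213, -0.0621, 0.1759]
ee_rot: [-3.14, -0.0, 1.866]
ft_force: [-1.1, -0.0, -0.1]
opening: 0.995
gripper_force: 0.0
```

```bash
python3 go.py .444 -.008 .15 106.8
python3 - <<'E'
from meas import *
m=ctrl.camera_model("wrist");im=ctrl.read_camera("wrist");cv2.imwrite("pics/w1.png",im)
import pickle;pickle.dump(m,open("w1.pkl","wb"))
x=m["K"]@(m["R"]@[.444,-.008,.045]+m["t"]);print(x[:2]/x[2])
E
```

```text
t 2.9 pos [ 0.4213 -0.0621  0.1759] yaw 106.9 q6 -0.62
 shift now [0.9  0.75 0.52] shift after turn [0.9  0.75 0.52] turn [-0.01 -0.    0.02]
[361.68547408 175.36433911]
```

View pics/w1.png

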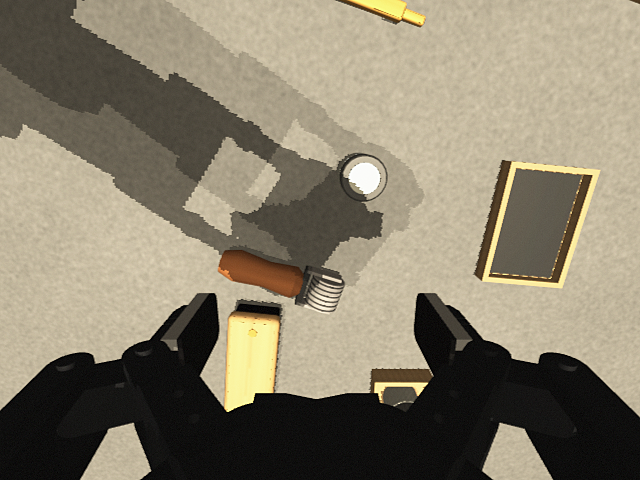

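The wrist view shows tin at (363,177), within 2 mm of the top-view estimate; roller well clear (about 100 mm behind along tool x).

Request:
step_arm([
  [0, 0, 0, 0.45, 0.4, 0.25, 85],
  [0, 0, 0, 0.43, 0.4, 0.25, 85],
  [0, 0, 0, 0, 0, 0.6, 85],
  [0, 0, 0, 0, 0, 0.6, 85],
  [0, 0, 0, 0, 0, 0.6, 85],
  [0, 0, 0, 0, 0, 0.5, 85],
  [0, 0, 0, 0, 0, 0.26, 85],
  [0, 0, 0, 0, 0, 0, 85],
  [0, 0, 0, 0, 0, 0, 20],
  [0, 0, 0, 0, 0, 0, 20],
], newtons=40)

```text
t: 3.95
eef_pos: [0.4477, -0.01, 0.0242]
ee_rot: [3.14, 0.001, 1.862]
ft_force: [0.6, -1.1, 0.3]
opening: 0.689
gripper_force: 0.0
```

Request:
step_arm([
  [0, 0, 0, 0, 0, 0, 20],
  [0, 0, 0, 0, 0, 0, 20],
  [0, 0, 0, 0, 0, 0, 20],
  [0, 0, 0, 0, 0, 0, 20],
])

```text
t: 4.35
eef_pos: [0.4476, -0.0095, 0.0244]
ee_rot: [3.14, 0.001, 1.863]
ft_force: [-1.5, -1.1, 6.6]
opening: 0.43
gripper_force: 39.5
```

```bash
python3 go.py .446 -.009 .022 106.8;python3 go.py .604 -.345 .12 106.8; python3 -c "
from station import ctrl;s=ctrl.read_state();print(s['opening']*85,s['gripper_force'])"
```

```text
t 4.3 pos [ 0.4476 -0.0095  0.0244] yaw 106.7 q6 -0.48
 shift now [ 0.02 -0.03  0.05] shift after turn [ 0.02 -0.03  0.05] turn [ 0.01  0.01 -0.01]
t 4.3 pos [ 0.4476 -0.0095  0.0244] yaw 106.7 q6 -0.48
 shift now [-7.33  1.06 -1.9 ] shift after turn [-7.33  1.06 -1.91] turn [ 0.01  0.01 -0.01]
36.55286770286556 39.45227006915957
```

Request:
step_arm([
  [0, 0, 0, 0, 0, -0.5, 20],
  [0, 0, 0, 0, 0, -0.7, 20],
  [0, 0, 0, 0, 0, -0.7, 20],
  [0, 0, 0, -0.4, 0.06, 0, 20],
  [0, 0, 0, -0.6, 0.08, 0, 20],
  [0, 0, 0, -0.6, 0.08, 0, 20],
  [0, 0, 0, -0.6, 0.08, 0, 20],
  [0, 0, 0, -0.6, 0.08, 0, 20],
  [0, 0, 0, -0.6, 0.08, 0, 20],
  [0, 0, 0, -0.6, 0.08, 0, 20],
])

```text
t: 5.35
eef_pos: [0.5308, -0.1941, 0.1187]
ee_rot: [3.141, 0.0, 1.863]
ft_force: [1.1, -0.4, -0.3]
opening: 0.431
gripper_force: 40.6
```

Request:
step_arm([
  [0, 0, 0, -0.6, 0.1, 0, 20],
  [0, 0, 0, -0.6, 0.1, 0, 20],
  [0, 0, 0, -0.6, 0.1, 0, 20],
  [0, 0, 0, -0.6, 0.1, 0, 20],
  [0, 0, 0, -0.6, 0.1, 0, 20],
  [0, 0, 0, -0.3, 0.02, 0, 20],
  [0, 0, 0, 0, 0, 0, 20],
  [0, 0, 0, 0, 0, 0, 20],
])

```text
t: 6.15
eef_pos: [0.6024, -0.343, 0.118]
ee_rot: [-3.141, -0.001, 1.863]
ft_force: [-0.7, 0.8, -0.6]
opening: 0.428
gripper_force: 40.6
```

```bash
python3 go.py .604 -.345 .030 106.8
python3 - <<'E'
from meas import *
im=ctrl.read_camera("wrist");cv2.imwrite("pics/w2.png",im)
E
```

```text
t 6.2 pos [ 0.6024 -0.343   0.118 ] yaw 106.7 q6 -0.92
 shift now [-0.05  0.02  1.76] shift after turn [-0.05  0.02  1.76] turn [-0.   -0.01 -0.01]
```

View pics/w2.png

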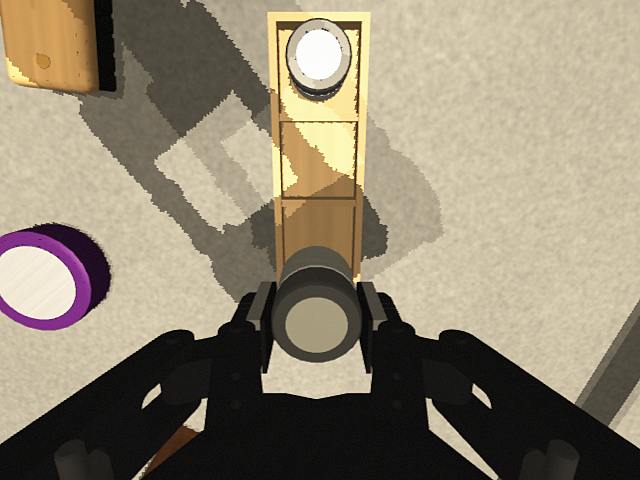

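The wrist view shows the tin held, rack aligned with the gripper, dividers at rows 120 and 198, centre line at col 319. I cast those points to check the rack position.

Run:
```python
from meas import *
m=ctrl.camera_model("wrist");p=cast(m,np.array([[318.,121],[320,198.]]),.022);print(p,p[1]*1.5-p[0]*.5)
```

```text
[[ 0.57977969 -0.26062429  0.022     ]
 [ 0.59642277 -0.31054426  0.022     ]] [ 0.6047443  -0.33550425  0.022     ]
```

Request:
step_arm([
  [0, 0, 0, 0, 0.03, 0.5, 20],
  [0, 0, 0, 0, 0, 0.5, 20],
  [0, 0, 0, 0, 0, 0.4, 20],
  [0, 0, 0, 0, 0, 0.2, 20],
  [0, 0, 0, 0, 0, 0.1, 20],
  [0, 0, 0, 0, 0, 0.06, 20],
  [0, 0, 0, 0, 0, 0, 20],
])

```text
t: 6.9
eef_pos: [0.6046, -0.3431, 0.031]
ee_rot: [3.141, 0.001, 1.863]
ft_force: [0.6, -1.0, -1.1]
opening: 0.429
gripper_force: 40.6
```

Request:
step_arm([
  [0, 0, 0, 0, 0, 0.02, 20],
  [0, 0, 0, 0, 0, 0, 85],
  [0, 0, 0, 0, 0, 0, 85],
  [0, 0, 0, 0, 0, 0, 85],
  [0, 0, 0, 0, 0, 0, 85],
  [0, 0, 0, 0, 0, -0.4, 85],
  [0, 0, 0, 0, 0, -0.7, 85],
  [0, 0, 0, 0, 0, -0.7, 85],
  [0, 0, 0, 0, 0, -0.7, 85],
  [0, 0, 0, 0, 0, -0.4, 85],
])

```text
t: 7.9
eef_pos: [0.6052, -0.3436, 0.1781]
ee_rot: [3.139, 0.004, 1.863]
ft_force: [0.7, -0.2, 1.3]
opening: 0.997
gripper_force: 0.0
```

```bash
python3 go.py .445 .26 .15 106.8
python3 - <<'E'
from meas import *
im=ctrl.read_camera("wrist");cv2.imwrite("pics/w3.png",im)
m=ctrl.camera_model("top")
print(cast(m,np.array([[198.,250],[334,256]]),.046))
E
```

```text
t 7.9 pos [ 0.6052 -0.3436  0.1781] yaw 106.7 q6 -0.92
 shift now [12.49  0.41  0.52] shift after turn [12.48  0.42  0.56] turn [ 0.03  0.04 -0.01]
[[ 0.44816754  0.24808764  0.046     ]
 [ 0.4440542  -0.01044771  0.046     ]]
```

View pics/w3.png

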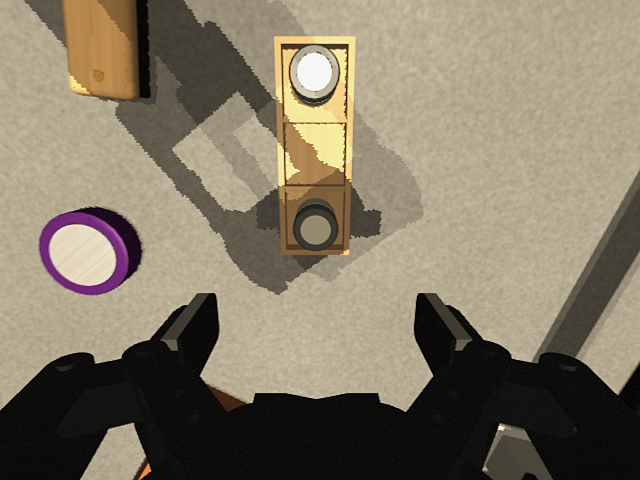

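Tin stands upright in the end bay (316,229), clear of the walls; middle bay at (315,154) is free. On to the second tin.

Request:
step_arm([
  [0, 0, 0, 0.5, 0.02, 0, 85],
  [0, 0, 0, 0.8, 0.03, 0, 85],
  [0, 0, 0, 0.8, 0.03, 0, 85],
  [0, 0, 0, 0.8, 0.03, 0, 85],
  [0, 0, 0, 0.8, 0.03, 0, 85],
  [0, 0, 0, 0.8, 0.03, 0, 85],
  [0, 0, 0, 0.8, 0.03, 0, 85],
  [0, 0, 0, 0.8, 0.03, 0, 85],
  [0, 0, 0, 0.8, 0.03, 0, 85],
  [0, 0, 0, 0.8, 0.03, 0, 85],
])

```text
t: 8.95
eef_pos: [0.5066, 0.0313, 0.174]
ee_rot: [-3.141, -0.0, 1.863]
ft_force: [0.6, 0.1, -0.2]
opening: 0.994
gripper_force: 0.0
```

Request:
step_arm([
  [0, 0, 0, 0.8, 0.03, 0.1, 85],
  [0, 0, 0, 0.8, 0.03, 0.1, 85],
  [0, 0, 0, 0.8, 0.03, 0.1, 85],
  [0, 0, 0, 0.7, 0.03, 0.1, 85],
  [0, 0, 0, 0.4, 0.03, 0, 85],
  [0, 0, 0, 0, 0, 0, 85],
  [0, 0, 0, 0, 0, 0, 85],
])

```text
t: 9.65
eef_pos: [0.4641, 0.1995, 0.154]
ee_rot: [-3.141, 0.0, 1.864]
ft_force: [-0.1, -0.6, -0.5]
opening: 0.995
gripper_force: 0.0
```

```bash
python3 go.py .450 .249 .0245 106.8
python3 - <<'E'
from meas import *
im=ctrl.read_camera("wrist");cv2.imwrite("pics/w4.png",im)
m=ctrl.camera_model("wrist")
x=m["K"]@(m["R"]@[.450,.249,.048]+m["t"]);print(x[:2]/x[2])
E
```

```text
t 9.7 pos [0.4641 0.1995 0.154 ] yaw 106.8 q6 -0.04
 shift now [1.03 0.02 2.59] shift after turn [1.03 0.02 2.59] turn [-0.  0. -0.]
[316.23389742 168.94998137]
```

View pics/w4.png

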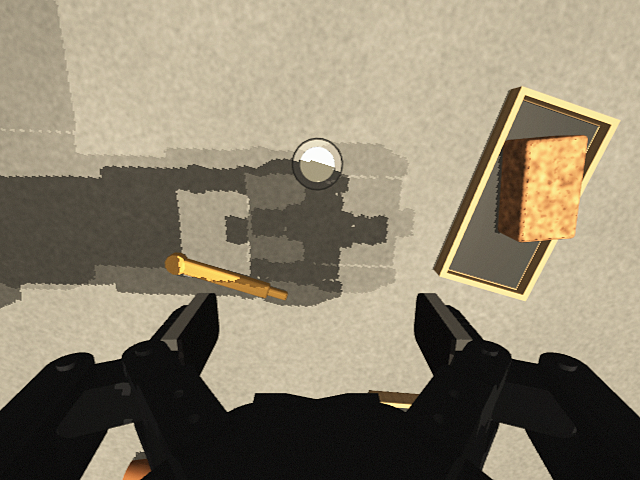

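Tin outline at (317,163), about 4 mm beyond the estimate along tool x; groove tool (225,278) is clear. The cork's top face corners are near (530,140), (587,137), (575,240), (520,240).

Run:
```python
from meas import *
m=ctrl.camera_model("wrist")
p=cast(m,np.array([[530.,140],[587,137],[575,240],[520,240]]),.041)[:,:2];print(p,p.mean(0));e=(p[0]+p[1]-p[2]-p[3]);print(np.degrees(np.arctan2(e[1],e[0])),np.linalg.norm(e)/2)
q=cast(m,np.array([[520.,88],[619,121],[526,299],[435,271]]),.016)[:,:2];print(q.mean(0))
```

```text
[[0.59509674 0.31399327]
 [0.63428188 0.32799719]
 [0.66501068 0.25469456]
 [0.62277734 0.24198292]] [0.62929166 0.28466698]
111.89794509814168 0.07830632233012624
[0.62664276 0.27085368]
```

Request:
step_arm([
  [0, 0, 0, 0.55, 0.02, 0.3, 85],
  [0, 0, 0, 0.55, 0.02, 0.4, 85],
  [0, 0, 0, 0, 0, 0.6, 85],
  [0, 0, 0, 0, 0, 0.6, 85],
  [0, 0, 0, 0, 0, 0.45, 85],
  [0, 0, 0, 0, 0, 0.24, 85],
  [0, 0, 0, 0, 0, 0, 85],
  [0, 0, 0, 0, 0, 0, 20],
  [0, 0, 0, 0, 0, 0, 20],
  [0, 0, 0, 0, 0, 0, 20],
])

```text
t: 10.7
eef_pos: [0.451, 0.253, 0.0259]
ee_rot: [3.139, -0.0, 1.863]
ft_force: [-0.2, -0.6, 0.5]
opening: 0.51
gripper_force: 0.0
```

Request:
step_arm([
  [0, 0, 0, 0, 0, 0, 20],
  [0, 0, 0, 0, 0, 0, 20],
  [0, 0, 0, 0, 0, 0, 20],
])

```text
t: 11.0
eef_pos: [0.4509, 0.253, 0.026]
ee_rot: [3.14, 0.0, 1.863]
ft_force: [-0.8, -1.5, 5.3]
opening: 0.427
gripper_force: 39.6
```

```bash
python3 go.py .588 -.287 .125 106.8
```

```text
t 11.0 pos [0.4509 0.253  0.026 ] yaw 106.7 q6 0.07
 shift now [-11.13  -0.48  -1.98] shift after turn [-11.13  -0.5   -1.98] turn [ 0.02  0.   -0.01]
```

Request:
step_arm([
  [0, 0, 0, 0, 0, -0.5, 20],
  [0, 0, 0, 0, 0, -0.7, 20],
  [0, 0, 0, 0, 0, -0.7, 20],
  [0, 0, 0, -0.5, -0.04, -0.1, 20],
  [0, 0, 0, -0.8, -0.04, 0, 20],
  [0, 0, 0, -0.8, -0.04, 0, 20],
  [0, 0, 0, -0.8, -0.04, 0, 20],
  [0, 0, 0, -0.8, -0.04, 0, 20],
  [0, 0, 0, -0.8, -0.04, 0, 20],
  [0, 0, 0, -0.8, -0.04, 0, 20],
])

```text
t: 12.0
eef_pos: [0.5134, -0.0066, 0.1254]
ee_rot: [3.141, 0.001, 1.863]
ft_force: [0.2, 0.2, -0.5]
opening: 0.429
gripper_force: 40.4
```

Request:
step_arm([
  [0, 0, 0, -0.8, -0.04, 0, 20],
  [0, 0, 0, -0.8, -0.04, 0, 20],
  [0, 0, 0, -0.8, -0.04, 0, 20],
  [0, 0, 0, -0.8, -0.04, 0, 20],
  [0, 0, 0, -0.8, -0.04, 0, 20],
  [0, 0, 0, -0.8, -0.04, 0, 20],
  [0, 0, 0, -0.6, 0, 0, 20],
  [0, 0, 0, 0, 0, 0, 20],
  [0, 0, 0, 0, 0, 0, 20],
])

```text
t: 12.9
eef_pos: [0.579, -0.2672, 0.1246]
ee_rot: [-3.141, -0.001, 1.862]
ft_force: [-0.2, 0.3, -1.6]
opening: 0.43
gripper_force: 40.4
```

```bash
python3 go.py .588 -.287 .032 106.8
```

```text
t 12.9 pos [ 0.579  -0.2672  0.1246] yaw 106.7 q6 -0.84
 shift now [-0.43  0.06  1.85] shift after turn [-0.43  0.06  1.85] turn [-0.   -0.01 -0.02]
```

Request:
step_arm([
  [0, 0, 0, -0.43, 0.06, 0, 20],
  [0, 0, 0, 0, 0, 0, 20],
  [0, 0, 0, 0, 0, 0.5, 20],
  [0, 0, 0, 0, 0, 0.5, 20],
  [0, 0, 0, 0, 0, 0.4, 20],
  [0, 0, 0, 0, 0, 0.2, 20],
  [0, 0, 0, 0, 0, 0.15, 20],
  [0, 0, 0, 0, 0, 0.1, 20],
  [0, 0, 0, 0, 0, 0, 20],
])

```text
t: 13.8
eef_pos: [0.5885, -0.2865, 0.0324]
ee_rot: [3.142, 0.0, 1.863]
ft_force: [0.1, 0.4, -0.2]
opening: 0.428
gripper_force: 40.4
```

Request:
step_arm([
  [0, 0, 0, 0, 0, 0.02, 20],
  [0, 0, 0, 0, 0, 0, 85],
  [0, 0, 0, 0, 0, 0, 85],
  [0, 0, 0, 0, 0, 0, 85],
  [0, 0, 0, 0, 0, 0, 85],
  [0, 0, 0, 0, 0, -0.4, 85],
  [0, 0, 0, 0, 0, -0.7, 85],
  [0, 0, 0, 0, 0, -0.7, 85],
  [0, 0, 0, 0, 0, -0.7, 85],
  [0, 0, 0, 0, 0, -0.4, 85],
])

```text
t: 14.8
eef_pos: [0.5893, -0.2873, 0.1799]
ee_rot: [3.139, 0.004, 1.863]
ft_force: [1.2, -0.5, -0.5]
opening: 0.995
gripper_force: 0.0
```

```bash
python3 go.py .6285 .284 .12 111.8
python3 - <<'E'
from meas import *
im=ctrl.read_camera("wrist");cv2.imwrite("pics/w5.png",im)
E
```

```text
t 14.8 pos [ 0.5893 -0.2873  0.1799] yaw 106.7 q6 -0.86
 shift now [10.72  4.04  1.17] shift after turn [10.32  4.97  1.2 ] turn [ 0.03  0.04 -0.85]
```

View pics/w5.png

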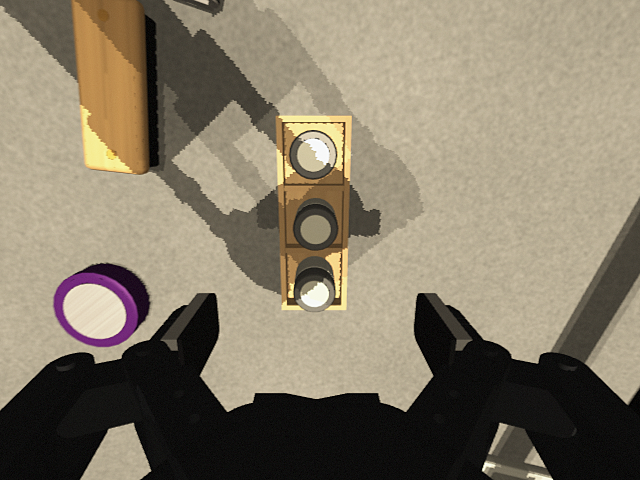

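All three tins stand one per bay (314,154), (316,228), (316,290). Now the cork.

Request:
step_arm([
  [0, 0, -0.85, 0, 0, 0, 85],
  [0, 0, 0, 0.45, 0.2, 0, 85],
  [0, 0, 0, 0.7, 0.34, 0, 85],
  [0, 0, 0, 0.7, 0.34, 0, 85],
  [0, 0, 0, 0.7, 0.34, 0, 85],
  [0, 0, 0, 0.7, 0.34, 0, 85],
  [0, 0, 0, 0.7, 0.34, 0, 85],
  [0, 0, 0, 0.7, 0.34, 0, 85],
  [0, 0, 0, 0.7, 0.34, 0, 85],
  [0, 0, 0, 0.7, 0.34, 0, 85],
])

```text
t: 15.85
eef_pos: [0.6112, 0.0499, 0.1758]
ee_rot: [-3.141, -0.0, 1.952]
ft_force: [-0.3, -0.1, 0.3]
opening: 0.996
gripper_force: 0.0
```

Request:
step_arm([
  [0, 0, 0, 0.7, 0.34, 0.1, 85],
  [0, 0, 0, 0.7, 0.34, 0.1, 85],
  [0, 0, 0, 0.7, 0.34, 0.1, 85],
  [0, 0, 0, 0.7, 0.34, 0.1, 85],
  [0, 0, 0, 0.7, 0.34, 0.1, 85],
  [0, 0, 0, 0.4, 0.2, 0.1, 85],
  [0, 0, 0, 0, 0, 0, 85],
  [0, 0, 0, 0, 0, 0, 85],
])

```text
t: 16.65
eef_pos: [0.6267, 0.2647, 0.1454]
ee_rot: [-3.14, 0.0, 1.953]
ft_force: [-0.2, 0.4, 0.7]
opening: 0.992
gripper_force: 0.0
```

```bash
python3 go.py .6285 .284 .014 111.8
```

```text
t 16.6 pos [0.6267 0.2647 0.1454] yaw 111.9 q6 -0.09
 shift now [0.35 0.18 2.63] shift after turn [0.35 0.18 2.63] turn [-0.01  0.    0.01]
```

Request:
step_arm([
  [0, 0, 0, 0.35, 0.18, 0.5, 85],
  [0, 0, 0, 0, 0, 0.6, 85],
  [0, 0, 0, 0, 0, 0.6, 85],
  [0, 0, 0, 0, 0, 0.5, 85],
  [0, 0, 0, 0, 0, 0.25, 85],
  [0, 0, 0, 0, 0, 0.15, 85],
  [0, 0, 0, 0, 0, 0, 85],
  [0, 0, 0, 0, 0, 0, 25],
  [0, 0, 0, 0, 0, 0, 25],
  [0, 0, 0, 0, 0, 0, 25],
])

```text
t: 17.65
eef_pos: [0.6296, 0.2844, 0.0176]
ee_rot: [3.14, 0.0, 1.952]
ft_force: [-3.1, -2.2, 15.0]
opening: 0.522
gripper_force: 37.6
```

Request:
step_arm([
  [0, 0, 0, 0, 0, 0, 25],
  [0, 0, 0, 0, 0, 0, 25],
  [0, 0, 0, 0, 0, 0, 25],
])

```text
t: 17.95
eef_pos: [0.6295, 0.2845, 0.0177]
ee_rot: [3.14, 0.0, 1.952]
ft_force: [-1.1, -0.6, 6.0]
opening: 0.516
gripper_force: 42.9
```

```bash
python3 go.py .621 -.007 .12 101.8
```

```text
t 17.9 pos [0.6295 0.2845 0.0177] yaw 111.8 q6 -0.07
 shift now [-5.35 -2.32 -2.05] shift after turn [-5.67 -1.36 -2.05] turn [0.02 0.   1.67]
```

Request:
step_arm([
  [0, 0, 0, 0, 0, -0.4, 25],
  [0, 0, 0, 0, 0, -0.6, 25],
  [0, 0, 0, 0, 0, -0.5, 25],
  [0, 0, 0.85, 0, 0, 0, 25],
  [0, 0, 0.82, 0, 0, 0, 25],
  [0, 0, 0, -0.5, -0.12, 0, 25],
  [0, 0, 0, -0.7, -0.17, 0, 25],
  [0, 0, 0, -0.7, -0.17, 0, 25],
  [0, 0, 0, -0.7, -0.17, 0, 25],
  [0, 0, 0, -0.7, -0.17, 0, 25],
])

```text
t: 18.95
eef_pos: [0.6234, 0.1133, 0.0914]
ee_rot: [3.141, 0.0, 1.777]
ft_force: [1.0, -1.3, 0.2]
opening: 0.52
gripper_force: 42.1
```

Request:
step_arm([
  [0, 0, 0, -0.7, -0.17, 0, 25],
  [0, 0, 0, -0.7, -0.17, 0, 25],
  [0, 0, 0, -0.6, -0.15, 0, 25],
  [0, 0, 0, -0.3, -0.1, 0, 25],
  [0, 0, 0, 0, 0, 0, 25],
  [0, 0, 0, 0, 0, 0, 25],
])

```text
t: 19.55
eef_pos: [0.6183, -0.0032, 0.0913]
ee_rot: [3.141, -0.0, 1.777]
ft_force: [-0.3, 0.4, -1.2]
opening: 0.516
gripper_force: 42.1
```

```bash
python3 go.py .621 -.007 .0185 101.8
python3 - <<'E'
from meas import *
im=ctrl.read_camera("wrist");cv2.imwrite("pics/w6.png",im)
E
```

```text
t 19.6 pos [ 0.6183 -0.0032  0.0913] yaw 101.8 q6 -0.34
 shift now [-0.09  0.04  1.46] shift after turn [-0.09  0.04  1.46] turn [ 0. -0.  0.]
```

View pics/w6.png

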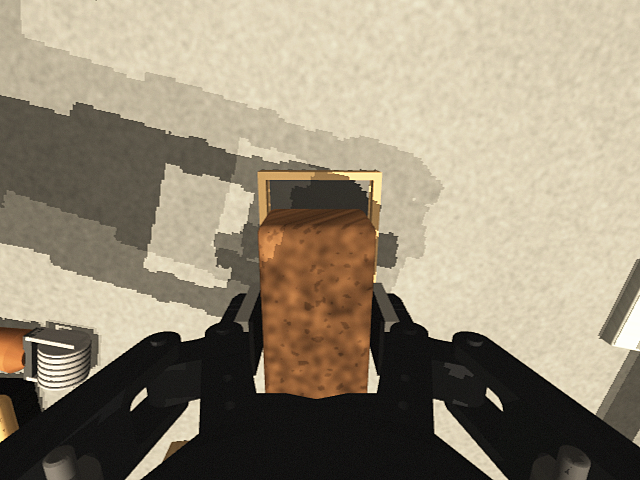

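The cork is held square and centred on the tray (far rim at row 175, cols 258–382). Lowering.

Request:
step_arm([
  [0, 0, 0, -0.09, 0.04, 0.4, 25],
  [0, 0, 0, 0, 0, 0.5, 25],
  [0, 0, 0, 0, 0, 0.3, 25],
  [0, 0, 0, 0, 0, 0.15, 25],
  [0, 0, 0, 0, 0, 0.1, 25],
  [0, 0, 0, 0, 0, 0, 25],
])

```text
t: 20.2
eef_pos: [0.6212, -0.0076, 0.0187]
ee_rot: [-3.141, 0.0, 1.777]
ft_force: [0.3, -0.2, -0.1]
opening: 0.52
gripper_force: 42.1
```

Request:
step_arm([
  [0, 0, 0, 0, 0, 0.02, 25],
  [0, 0, 0, 0, 0, 0, 85],
  [0, 0, 0, 0, 0, 0, 85],
  [0, 0, 0, 0, 0, 0, 85],
  [0, 0, 0, 0, 0, 0, 85],
  [0, 0, 0, 0, 0, -0.4, 85],
  [0, 0, 0, 0, 0, -0.7, 85],
  [0, 0, 0, 0, 0, -0.7, 85],
  [0, 0, 0, 0, 0, -0.7, 85],
  [0, 0, 0, 0, 0, 0, 85],
])

```text
t: 21.2
eef_pos: [0.6241, -0.0084, 0.1486]
ee_rot: [3.132, 0.004, 1.777]
ft_force: [1.3, -0.1, 0.5]
opening: 0.993
gripper_force: 0.0
```

```bash
python3 go.py .402 -.229 .14 100.4
```

```text
t 21.2 pos [ 0.6241 -0.0084  0.1486] yaw 101.8 q6 -0.34
 shift now [-3.41 -5.25  0.13] shift after turn [-3.54 -5.16  0.17] turn [0.09 0.03 0.24]
```

Request:
step_arm([
  [0, 0, 0.23, 0, 0, 0, 85],
  [0, 0, 0, -0.3, -0.4, 0, 85],
  [0, 0, 0, -0.45, -0.65, 0, 85],
  [0, 0, 0, -0.45, -0.65, 0, 85],
  [0, 0, 0, -0.45, -0.65, 0, 85],
  [0, 0, 0, -0.45, -0.65, 0, 85],
  [0, 0, 0, -0.45, -0.65, 0, 85],
  [0, 0, 0, -0.45, -0.65, 0, 85],
  [0, 0, 0, -0.3, -0.5, 0, 85],
  [0, 0, 0, 0, 0, 0, 85],
])

```text
t: 22.2
eef_pos: [0.412, -0.215, 0.1414]
ee_rot: [-3.138, -0.002, 1.748]
ft_force: [-0.1, 0.3, 0.5]
opening: 0.995
gripper_force: 0.0
```

```bash
python3 go.py .402 -.229 .014 100.4
python3 - <<'E'
from meas import *
im=ctrl.read_camera("wrist");cv2.imwrite("pics/w7.png",im)
m=ctrl.camera_model("wrist")
a=np.radians(100.4);l=np.array([np.cos(a),np.sin(a)]);w=np.array([l[1],-l[0]])
for i,j in((1,1),(1,-1),(-1,-1),(-1,1)):
    p=np.array([.402,-.229])+.065*i*l+.025*j*w
    x=m["K"]@(m["R"]@[*p,.038]+m["t"]);print((x[:2]/x[2]).round())
im=ctrl.read_camera("top");cv2.imwrite("pics/top1.png",im)
E
```

```text
t 22.2 pos [ 0.412  -0.215   0.1414] yaw 100.2 q6 -0.82
 shift now [-0.25 -0.24  2.55] shift after turn [-0.24 -0.25  2.55] turn [-0.03 -0.02 -0.04]
[331. 169.]
[262. 169.]
[270. 328.]
[329. 328.]
```

View pics/w7.png

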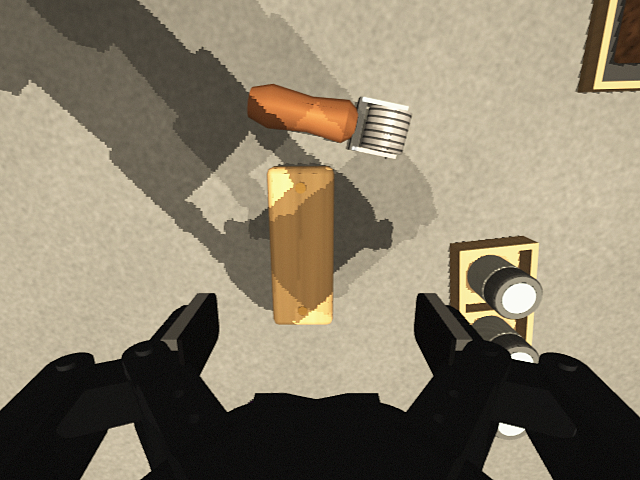

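View pics/top1.png

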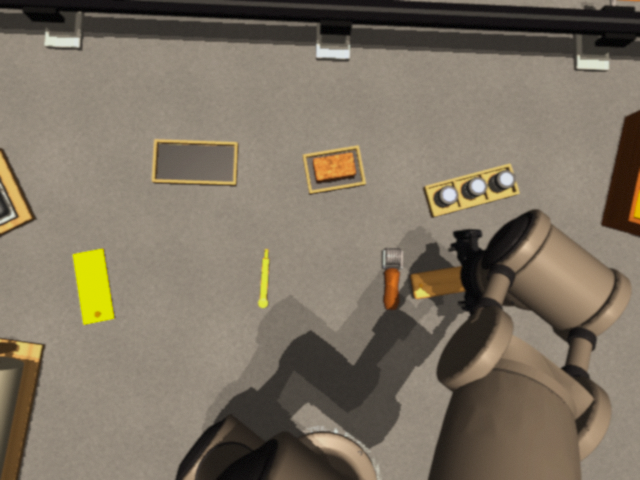

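The brush spans cols 267–334 and rows 166–326, 3 mm off the estimate, aligned with the fingers. The top view shows the cork flat in its tray (335,166) and the three tins in the rack.

Request:
step_arm([
  [0, 0, 0, -0.2, -0.19, 0.4, 85],
  [0, 0, 0, 0, 0, 0.6, 85],
  [0, 0, 0, 0, 0, 0.6, 85],
  [0, 0, 0, 0, 0, 0.5, 85],
  [0, 0, 0, 0, 0, 0.3, 85],
  [0, 0, 0, 0, 0, 0.15, 85],
  [0, 0, 0, 0, 0, 0, 85],
  [0, 0, 0, 0, 0, 0, 30],
  [0, 0, 0, 0, 0, 0, 30],
  [0, 0, 0, 0, 0, 0, 30],
], newtons=50)

```text
t: 23.3
eef_pos: [0.4078, -0.2255, 0.0164]
ee_rot: [3.141, 0.001, 1.753]
ft_force: [-1.6, 0.0, 1.2]
opening: 0.571
gripper_force: 51.6
```

Request:
step_arm([
  [0, 0, 0, 0, 0, 0, 30],
  [0, 0, 0, 0, 0, 0, 30],
  [0, 0, 0, 0, 0, 0, 30],
])

```text
t: 23.6
eef_pos: [0.4078, -0.2255, 0.0163]
ee_rot: [3.141, 0.001, 1.753]
ft_force: [-1.5, 2.1, 5.4]
opening: 0.571
gripper_force: 52.4
```

```bash
python3 go.py .6266 .2715 .12 90.1
```

```text
t 23.6 pos [ 0.4078 -0.2255  0.0163] yaw 100.4 q6 -0.85
 shift now [ 8.98  6.11 -2.08] shift after turn [ 9.93  4.39 -2.07] turn [0.01 0.01 1.72]
```

Request:
step_arm([
  [0, 0, 0, 0, 0, -0.5, 30],
  [0, 0, 0, 0, 0, -0.7, 30],
  [0, 0, 0, 0, 0, -0.7, 30],
  [0, 0, 0.86, 0, 0, -0.1, 30],
  [0, 0, 0.86, 0, 0, 0, 30],
  [0, 0, 0, 0.45, 0.2, 0, 30],
  [0, 0, 0, 0.7, 0.31, 0, 30],
  [0, 0, 0, 0.7, 0.31, 0, 30],
  [0, 0, 0, 0.7, 0.31, 0, 30],
  [0, 0, 0, 0.7, 0.31, 0, 30],
])

```text
t: 24.6
eef_pos: [0.4796, -0.0613, 0.1157]
ee_rot: [3.141, 0.0, 1.572]
ft_force: [0.1, 0.0, -1.5]
opening: 0.574
gripper_force: 52.8
```

Request:
step_arm([
  [0, 0, 0, 0.7, 0.31, 0, 30],
  [0, 0, 0, 0.7, 0.31, 0, 30],
  [0, 0, 0, 0.7, 0.31, 0, 30],
  [0, 0, 0, 0.7, 0.31, 0, 30],
  [0, 0, 0, 0.7, 0.31, 0, 30],
  [0, 0, 0, 0.7, 0.31, 0, 30],
  [0, 0, 0, 0.7, 0.31, 0, 30],
  [0, 0, 0, 0.7, 0.31, 0, 30],
  [0, 0, 0, 0.5, 0.2, 0, 30],
  [0, 0, 0, 0, 0, 0, 30],
])

```text
t: 25.6
eef_pos: [0.613, 0.246, 0.1151]
ee_rot: [3.14, -0.001, 1.576]
ft_force: [0.5, -0.4, -1.9]
opening: 0.573
gripper_force: 52.8
```

```bash
python3 go.py .6266 .2715 .022 90.1;python3 - <<'E'
from meas import *
im=ctrl.read_camera("wrist");cv2.imwrite("pics/w8.png",im)
E
```

```text
t 25.6 pos [0.613  0.246  0.1151] yaw 90.3 q6 0.26
 shift now [0.51 0.27 1.86] shift after turn [0.51 0.27 1.86] turn [ 0.01 -0.01  0.03]
```

View pics/w8.png

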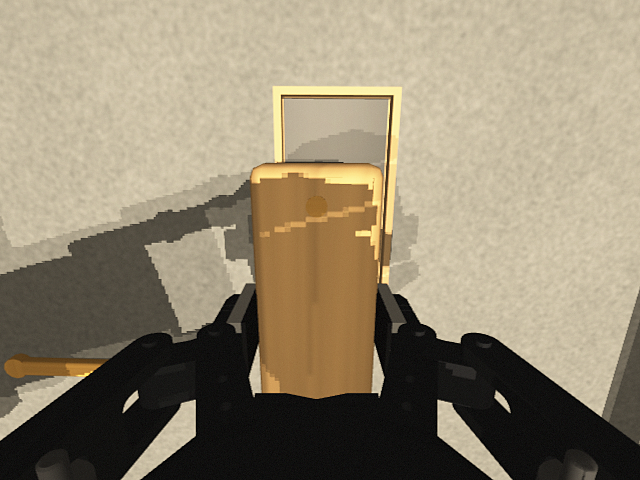

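Run:
```python
from meas import *
m=ctrl.camera_model("wrist");s=ctrl.read_state()["eef_pos"]
print(cast(m,np.array([[316.,164]]),s[2]+.0217)[0]-s, cast(m,np.array([[338.,87]]),.016))
```

```text
[6.25833591e-05 6.39840923e-02 2.17000000e-02] [[0.6268909  0.35072763 0.016     ]]
```

Brush centred in the grip; tray's far rim confirms the target within 3 mm.

Request:
step_arm([
  [0, 0, 0, 0.5, 0.27, 0, 30],
  [0, 0, 0, 0, 0, 0, 30],
  [0, 0, 0, 0, 0, 0.5, 30],
  [0, 0, 0, 0, 0, 0.5, 30],
  [0, 0, 0, 0, 0, 0.4, 30],
  [0, 0, 0, 0, 0, 0.25, 30],
  [0, 0, 0, 0, 0, 0.15, 30],
  [0, 0, 0, 0, 0, 0.06, 30],
  [0, 0, 0, 0, 0, 0, 30],
])

```text
t: 26.55
eef_pos: [0.6263, 0.2674, 0.0227]
ee_rot: [3.141, -0.0, 1.572]
ft_force: [0.2, 0.1, -1.5]
opening: 0.57
gripper_force: 52.9
```

Request:
step_arm([
  [0, 0, 0, 0.04, 0, 0.02, 30],
  [0, 0, 0, 0, 0, 0, 85],
  [0, 0, 0, 0, 0, 0, 85],
  [0, 0, 0, 0, 0, 0, 85],
  [0, 0, 0, 0, 0, 0, 85],
  [0, 0, 0, 0, 0, -0.4, 85],
  [0, 0, 0, 0, 0, -0.7, 85],
  [0, 0, 0, 0, 0, -0.7, 85],
  [0, 0, 0, -0.6, -0.6, -0.4, 85],
  [0, 0, 0, -0.6, -0.6, -0.4, 85],
])

```text
t: 27.55
eef_pos: [0.5658, 0.2093, 0.1523]
ee_rot: [3.14, -0.0, 1.574]
ft_force: [1.2, -0.7, 0.4]
opening: 0.996
gripper_force: 0.0
```

Request:
step_arm([
  [0, 0, 0, -0.6, -0.6, 0, 85],
  [0, 0, 0, -0.6, -0.6, 0, 85],
  [0, 0, 0, 0, 0, 0, 85],
  [0, 0, 0, 0, 0, 0, 85],
])

```text
t: 27.95
eef_pos: [0.5064, 0.149, 0.152]
ee_rot: [3.14, -0.0, 1.571]
ft_force: [-0.0, 0.3, 0.1]
opening: 0.995
gripper_force: 0.0
```

Run:
```python
from meas import *
m=ctrl.camera_model("top");im=ctrl.read_camera("top");cv2.imwrite("pics/top2.png",im)
im=ctrl.read_camera("scene");cv2.imwrite("pics/scene2.png",im)
```

```text
(no output)
```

View pics/top2.png

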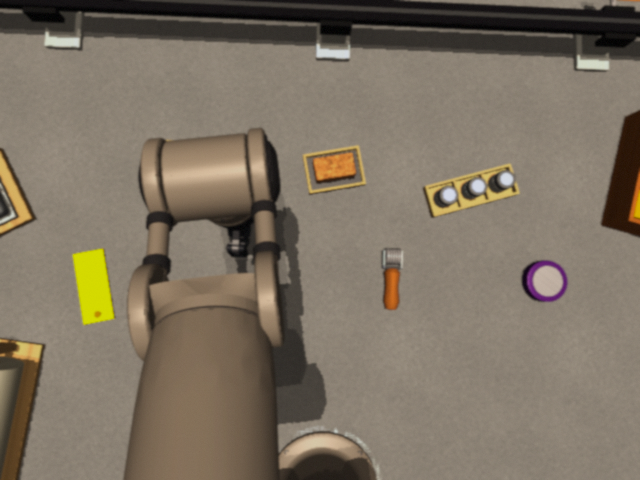

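View pics/scene2.png

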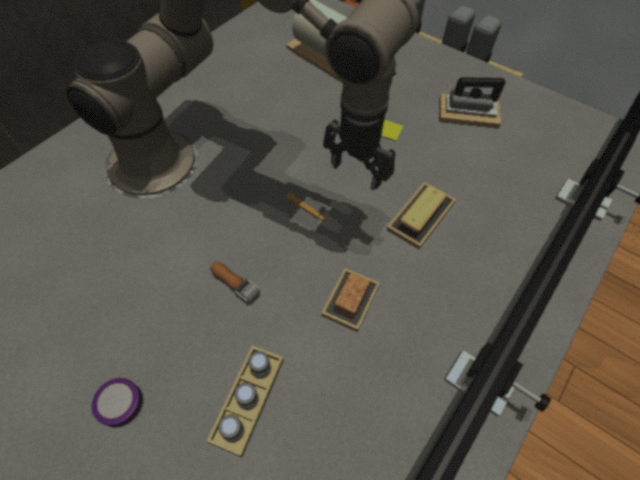

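The scene view shows:
- The brush flat in the long tray (422,212) and the cork flat in its own tray (352,295).
- The tins in the three bays (260,363), (246,394) and (231,427).
- The roller and groove tool unmoved, and the gripper clear.

```bash
python3 -c "
from station import ctrl;print(ctrl.close_job())"
```

```text
the job is handed in; nothing more can be done
None
```

I handed the job in at about 28 s of the 102 s allowed: both loose tins stand in the rack's empty bays, the cork is in its own tray and the brush is in the long one; the final camera views look right, but the hand-in gave no verdict.

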